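# Offer up the heel half of a hinged shoe last for pinning

### The arm

A 6-joint arm with a two-finger parallel gripper is mounted at the origin on the work surface. World frame = base frame: x ahead of the robot, y to its left, z up, the work surface at z = 0. Lengths are in mm, angles in rad, forces in N, time in s.
With the tool pointing down it reaches from about 275 to 1000 mm from the base axis. Payload 8.4 kg.
Tool frame: the origin (TCP) lies at the very end of the fingers, on their centre line; the grasp point (between the pads) lies 19 mm behind it; z points along the fingers, y is the line along which they close (so a half turn about z gives the same grasp; the last joint's range is limited). The gripper opens to 85 mm and grips with 20 to 120 N. Pads are 22 mm wide; open, the fingers measure 114 mm over their backs; the gripper's body (76 mm by 85 mm) begins 54 mm behind the grasp point. The pads swing forward as they close: fully open they stand 13 mm farther back than shut.
Start: joints at [-1.171, 0.353, 1.633, -0, 1.155, -0.002], TCP at [244.421, -575.227, 231.281] pointing down, gripper open.
Joint ranges: [-2.63, 2.63], [-0.92, 2.1], [0.06, 2.66], [-1.3, 4.44], [0, 2.69], [-3.02, 3.02]. Speed limits (rad/s): [2.22, 2.22, 2.79, 3.14, 3.14, 3.14].

### API

Orientations are given as [roll, pitch, yaw] about the fixed x, y, z axes, in that order (R = Rz(yaw) Ry(pitch) Rx(roll)).
In Python, from rig import sensors, grab_frame, camera_params, order gives the robot as it stands. The module is installed in compiled form; this text tells all that it offers.
- The arm moves only by the tool move_arm, never from a script. Its argument "motion" is a list of rows, each a list of 7 numbers: the turn, a rotation vector about the tool's x, y, z in fractions of the full range, 1 being 4 rad, then the shift along the tool's x, y, z in parts of the range, where 1.0 means 80 cm, then the finger opening in m, from 0 to 0.0854. A call has 1 to 8 rows; each row is the pose to reach, as a shift and turn from the pose commanded when the call began, along the tool's axes at that moment; what a row does not reach only later rows make up. A row lasts 1/8 s, in which the tool goes at most 62.5 mm and 10.7 degrees, less where a joint would pass 70% of its speed; a pose out of reach is approached as far as the arm can. No shift or turn number may pass 1 either way. A call with a gripper value outside its range is refused whole. The fingers move at their own pace and stop on an object; "grip_force" is the grip in N (left out, the last holds). Time passes only in rows, so rows that repeat a pose let the fingers close. It gives the time, the measured TCP pose, the force, the opening and the grip force at its end, in the units of the state.
- sensors.sense(): the state, without advancing time (a new reading comes with each control period).
- grab_frame(name): name is "scene" or "top" or "wrist"; returns (picture, depth): 420x560x3 uint8, red, green, blue; 420x560 float32, mm along the optical axis (not along the pixel's ray), 0 where there is no reading.
- camera_params(name): a dict with "camera_matrix" (3x3 intrinsics, pixels), "world_from_camera" (4x4, takes a point from camera to world coordinates). Camera axes: x right, y down, z forward; pixel columns grow to the right and rows downward; lengths in mm; the calibration is good to about 2 mm. A picture is of the moment at which its call begins: read the wrist's pose just before it. camera_params takes no time and is no camera call; for the wrist camera it gives the pose at the moment of the call.
- order.sign_off(): hands the job in; it is judged then, once.
The state is a dict: "clock": time; "qpos": joint angles; "qvel": joint speeds; "joint_efforts": joint torques, N m; "eef_pos": TCP position; "tcp_rot": TCP orientation; "contact_force": force on the tool from outside, world axes, zero at the start; "wrist_torque": the same for the moment, N m; "opening": opening from 0.0 (shut) to 1.0 (fully open); "grasp_force": force on a finger pad.
Only numpy, scipy, OpenCV 4.12 (cv2) and the standard library are available. Lean on these libraries where they do the work, as an engineer would, in place of code of your own. Each camera call takes 0.05 s, during which the arm holds its last target. There are 200 camera calls.

### The job

Pull the heel half of the wooden shoe last straight up out of its spring clip and offer it upright to the fore half on the bench jack, its single hinge knuckle between the fore half's two, so that the three holes line up for the hinge pin. Finish while still holding it there in the gripper, still and aligned, because it falls if let go; leave the other things on the bench where they are.

Things in the scene. Friction and masses are not known exactly. Their poses are not given: they have to be found in the camera images.
- heel: Loose heel half of the wooden last, about 0.2 kg, 75 mm long (x -40 to +35), 46 wide (y), 80 high. Origin: centre of underside, z up, x towards its hinge leaf. Rounded back; flat parallel sides at x -17 to +35, z 26 to 80 mm. Below z 26 a 38 mm wide neck, flaring to 47 mm at the sole. Steel leaf on the front (face at x = 38.5 mm) with one knuckle.
- heel_grip (a point): A good grip point inside the heel half, x = 8, y = 0, z = 58 mm in its frame: fingers from above, closing along y on the 46 mm wide flat sides, some 40 N. Fingertips should stay more than 30 mm above the underside, clear of the clip's jaws.
- heel_hole (a point): Centre of the heel half's knuckle hole, at x = 49, y = 0, z = 48 mm in its frame; same axes, the hole runs along y. The knuckle is a barrel of 18 mm outer diameter, 14 mm wide along y, with a 10 mm hole.
- clip: Spring clip stand fixed to the bench: wooden base 100 x 130 x 12 mm, origin centre of its underside, z up. The heel half stands on it at the start (12 mm above its origin, axes parallel). Sprung steel jaws from both sides (y) grip its neck; dark jaw housings 41 to 63 mm off the middle reach 38 mm above the bench. A straight upward pull of some 10 to 22 N frees it; free once lifted 25 mm.
- jack: Bench jack fixed to the bench: dark base 150 x 100 mm, post, and on top the fore half of the last, toe to +x, 175 mm long, 74 wide, top about 175 mm above the bench. Origin on the bench straight below the hinge axis, z up. The flat rear face looks to -x; its steel leaf (face at x = 10.5 mm) carries two knuckles of 18 mm outer diameter with 10 mm holes along y, at z = 140 mm.
- jack_hole (a point): Middle of the 20 mm gap (open above and to -x) between the jack's two 12 mm wide knuckles, on the hole axis, 140 mm above the bench; jack's axes. Aligned, heel_hole lies here, axes parallel, the heel half's underside 92 mm up, 1.5 mm room to the leaf. A small saddle under the gap stops a knuckle 0.7 mm too low, but cannot carry the heel half alone.
- jar: White jar with black lid, 72 mm diameter, 85 mm high, bystander; origin at the centre of its underside.
- tin: Open green tin of copper tacks, 84 mm diameter, 40 mm high, bystander; origin at the centre of its underside.
- hammer: Hammer lying on the bench, bystander; origin under it, handle to -x.
- pin: The steel hinge pin, bent to an L, 5 mm thick, 60 mm long with a 20 mm arm, lying on the bench, bystander (somebody else puts it in later); origin at the middle of its long leg, on the bench.
Things that resemble listed ones, but are neither listed nor needed, are in the scene too. Leave any pink look-alike of the clip alone.

How it is judged:
By the outcome, as a careful person would: the job done as asked, in the order asked, and still so for the second after the job is handed in, while the arm keeps its last pose, push and grip.
It also fails if it takes over 42 s, if anything falls off the work surface, if the arm or the gripper's body presses on something with over 40 N, if the wrist force passes 120 N, or if a joint passes its speed limit or range.

## Working session

There is one attempt and no reset: what is moved stays moved. The work goes in short steps, Python scripts to look and compute and a tool call to move; the robot and the scene stay as the last step left them, time stands still between calls to the robot, and variables do not carry over. Pictures are saved under pics/ and viewed, at most 10 in all, crops included, and the job is handed in when it is done.

Besides the shell and the picture viewer there is one more tool, called after "Request:" as name([rows], argument=value, ...), one row to a line, values as JSON. move_arm: Moves the arm, as the interface text tells. Its arguments: {"type":"object","properties":{"motion":{"type":"array","items":{"type":"array","items":{"type":"number"}}},"grip_force":{"type":"number"}},"required":["motion"]}

```bash
mkdir -p pics
cat > h.py <<'E'
import numpy as np, cv2
from rig import sensors, grab_frame, camera_params, order
def cloud(name):
    p=camera_params(name); im,d=grab_frame(name)
    K=np.array(p["camera_matrix"]);T=np.array(p["world_from_camera"])
    v,u=np.mgrid[:420,:560]
    c=np.stack([(u-K[0,2])/K[0,0]*d,(v-K[1,2])/K[1,1]*d,d],-1)
    W=c@T[:3,:3].T+T[:3,3]; W[d<=0]=np.nan
    return im,W
def save(n,im,s=1): cv2.imwrite("pics/"+n,cv2.resize(im[...,::-1],None,fx=s,fy=s,interpolation=cv2.INTER_CUBIC))
E
python3 - <<'E'
from h import *
for n in("top","scene"):
    im,W=cloud(n); np.savez(n,im=im,W=W); save(n+".png",im,1.4)
    p=camera_params(n);print(np.round(p["camera_matrix"],1),np.round(p["world_from_camera"],3))
print(sensors.sense())
E
```

```text
[[462.2   0.  282.8]
 [  0.  462.2 210.3]
 [  0.    0.    1. ]] [[ 2.100000e-02 -9.990000e-01  4.800000e-02  4.973750e+02]
 [-1.000000e+00 -2.100000e-02 -9.000000e-03 -3.933000e+00]
 [ 1.000000e-02 -4.800000e-02 -9.990000e-01  1.344675e+03]
 [ 0.000000e+00  0.000000e+00  0.000000e+00  1.000000e+00]]
[[504.7   0.  280.7]
 [  0.  504.7 207.8]
 [  0.    0.    1. ]] [[-5.75000e-01  6.84000e-01 -4.49000e-01  1.26604e+03]
 [ 8.18000e-01  4.87000e-01 -3.05000e-01  4.88962e+02]
 [ 1.00000e-02 -5.43000e-01 -8.40000e-01  1.43527e+03]
 [ 0.00000e+00  0.00000e+00  0.00000e+00  1.00000e+00]]
{'clock': 0.1, 'qpos': array([-1.17138881e+00,  3.53590357e-01,  1.63405693e+00, -8.00476459e-06,
        1.15515611e+00, -2.41476041e-03]), 'qvel': array([ 9.53347161e-05, -2.29909081e-03, -1.31385666e-03, -6.46413220e-04,
        2.07289232e-04, -1.47517992e-03]), 'joint_efforts': array([-3.70793323e-04, -6.06356192e+01, -3.42820716e+01, -7.10353470e-05,
        3.99601602e-03, -1.11848135e-05]), 'eef_pos': array([ 244.26427342, -574.84417149,  230.63078528]), 'tcp_rot': array([-3.14038189e+00,  4.39562541e-06,  4.01825512e-01]), 'contact_force': array([-0.08603502, -0.04845537, -0.473171  ]), 'wrist_torque': array([ 0.00439131,  0.0009942 , -0.03056729]), 'grasp_force': 0.0, 'opening': 1.0007541630881178}
```

View pics/top.png

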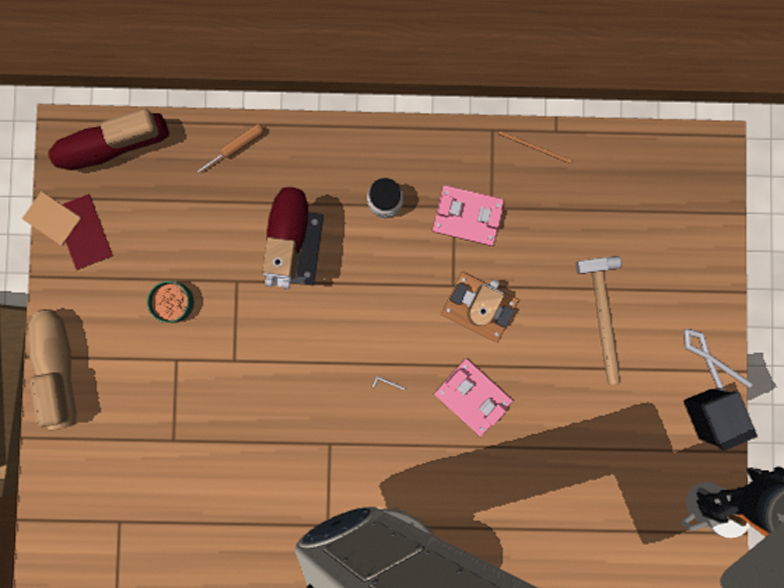

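View pics/scene.png

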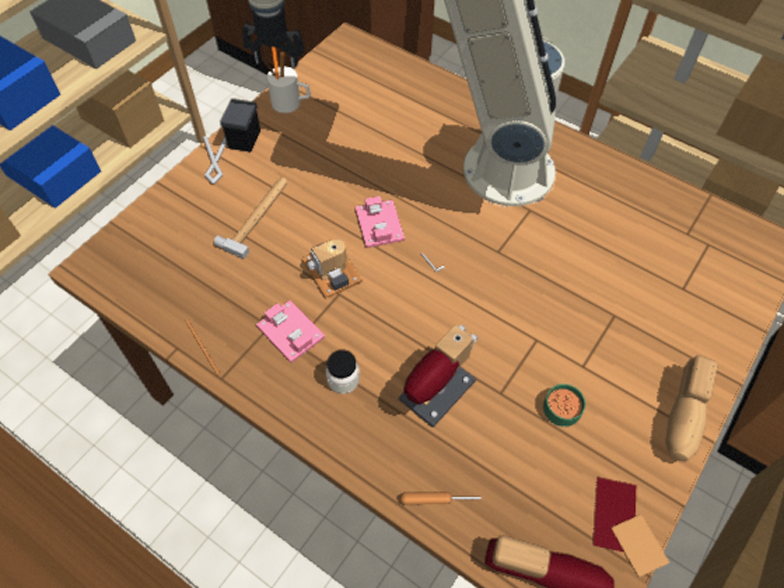

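Top view (display pixels): the heel half stands on the wooden-base clip at (485,305), with its leaf towards (494,287). It could be confused with the whole lasts at (110,140) and (50,370), the fore half at (285,235), and the pink empty clips at (468,215) and (475,397). I choose (485,305): it is the only heel half standing in a brown-based clip. Next I'll crop close and measure.

Run:
```python
from h import *
t=np.load("top.npz");s=np.load("scene.npz")
im=t["im"]
a=cv2.resize(im[185:250,305:380],None,fx=5,fy=5,interpolation=cv2.INTER_CUBIC)
b=cv2.resize(im[128:210,180:240],None,fx=5,fy=5,interpolation=cv2.INTER_CUBIC)
H=max(a.shape[0],b.shape[0]);pad=lambda x:cv2.copyMakeBorder(x,0,H-x.shape[0],0,0,0)
save("crop.png",np.hstack([pad(a),pad(b)]))
# heights near heel and jack
for n,d in(("top",t),("scene",s)):
    W=d["W"].reshape(-1,3);W=W[~np.isnan(W[:,0])]
    def rect(lo,hi,box):
        m=(W[:,2]>lo)&(W[:,2]<hi)&(W[:,0]>box[0])&(W[:,0]<box[1])&(W[:,1]>box[2])&(W[:,1]<box[3])
        q=W[m]
        if len(q)<5: print(n,lo,hi,len(q));return
        print(n,lo,hi,len(q),q.mean(0).round(1),cv2.minAreaRect(q[:,:2].astype(np.float32)))
    T=d["W"][218,346] if n=="top" else None; print(T)
    hb=(370,570,-280,-80); rect(85,110,hb);rect(45,80,hb);rect(8,18,hb);rect(-5,3,hb)
    jb=(480,720,90,290); rect(165,185,jb);rect(120,155,jb);rect(5,40,jb)
```

```text
[ 540.38897463 -187.13723748   94.66924327]
top 85 110 409 [ 537.6 -187.5   91.5] ((539.0310668945312, -187.34548950195312), (45.95137405395508, 75.18608856201172), 64.04534912109375)
top 45 80 37 [ 531.3 -164.6   62.7] ((472.7536926269531, -158.63697814941406), (32.4849739074707, 195.72254943847656), 87.34223937988281)
top 8 18 805 [ 471.2 -181.4   11.9] ((468.88134765625, -186.47979736328125), (155.5194091796875, 199.2006072998047), 88.86067962646484)
top -5 3 2474 [ 456.1 -176.    -0.7] ((469.3426208496094, -179.98806762695312), (198.59060668945312, 199.95867919921875), 0.029170630499720573)
top 165 185 512 [619.3 201.1 171. ] ((636.583740234375, 199.54241943359375), (50.021854400634766, 107.50843048095703), 83.099609375)
top 120 155 522 [651.6 188.5 143.3] ((642.1381225585938, 196.9633331298828), (72.88591766357422, 158.93124389648438), 86.49046325683594)
top 5 40 673 [635.8 168.4  12.6] ((599.70361328125, 190.16371154785156), (238.21636962890625, 190.60317993164062), 0.28042522072792053)
None
scene 85 110 252 [ 538.9 -188.4   94. ] ((538.0914916992188, -190.0616455078125), (55.4
[... 214 characters left out ...]
 463.2 -170.3   12.6] ((470.18170166015625, -181.48626708984375), (198.94676208496094, 196.9268035888672), 0.19450971484184265)
scene -5 3 743 [ 4.577e+02 -1.654e+02  3.000e-01] ((470.66876220703125, -180.22732543945312), (198.83982849121094, 199.79812622070312), 0.21971286833286285)
scene 165 185 449 [628.2 199.9 172.3] ((646.35205078125, 196.78250122070312), (52.114131927490234, 127.61371612548828), 81.47177124023438)
scene 120 155 314 [667.2 209.2 144.8] ((645.1942138671875, 200.02452087402344), (71.66352844238281, 160.60765075683594), 81.2078628540039)
scene 5 40 992 [627.5 211.9  12.4] ((600.105712890625, 189.73260498046875), (239.48077392578125, 199.5422821044922), 0.23924846947193146)
```

View pics/crop.png

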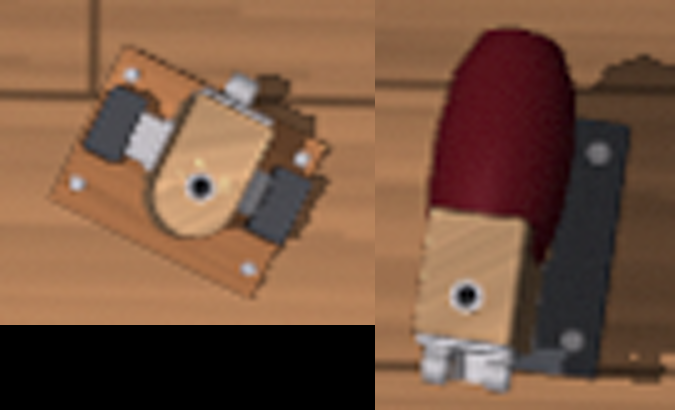

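The crop shows the heel's rounded back at lower left and its leaf and knuckle at upper right (crop pixel 240,88), so yaw is about -26°. The jack's knuckles are at the lower end of the fore half (crop pixel 465,365), with yaw about -7°. The measured 46 x 75 mm at z≈91 matches the heel. I'll hover above it and look with the wrist camera.

```bash
cat >> h.py <<'E'
from scipy.spatial.transform import Rotation as R
def go(p,yaw):
    s=sensors.sense(); R0=R.from_euler("xyz",s["tcp_rot"]); R1=R.from_euler("xyz",[np.pi,0,yaw])
    print("turn",(R0.inv()*R1).as_rotvec().round(4),"shift m",(R0.inv().apply(np.array(p)-s["eef_pos"])/1000).round(4))
    print("t",round(s["clock"],2),"tcp",s["eef_pos"].round(1),s["tcp_rot"].round(4),"F",s["contact_force"].round(1),"M",s["wrist_torque"].round(2),"g",round(s["grasp_force"],1),"open",round(s["opening"],3))
E
python3 -c "
from h import *
go([548.4,-191.9,200],np.radians(-26))"
```

```text
turn [-1.100e-03  5.000e-04  8.556e-01] shift m [ 0.4297 -0.2335  0.0309]
t 0.1 tcp [ 244.3 -574.8  230.6] [-3.1404  0.      0.4018] F [-0.1 -0.  -0.5] M [ 0.    0.   -0.03] g 0.0 open 1.001
```

The manual's scale: shifts go in shares of 80 cm and turns go in shares of 4 rad. Converting my numbers, 0.43 m / 0.8 = 0.5375, 0.375 m / 0.8 = 0.4688, 0.856 rad / 4 = 0.214.

Request:
move_arm([
  [0,0,0.025,0.05,-0.0275,0,0.085],
  [0,0,0.0625,0.125,-0.0688,0,0.085],
  [0,0,0.1,0.1938,-0.1063,0.0063,0.085],
  [0,0,0.1375,0.2625,-0.1438,0.0125,0.085],
  [0,0,0.175,0.3313,-0.1813,0.0188,0.085],
  [0,0,0.214,0.4,-0.2188,0.025,0.085],
  [0,0,0.214,0.4688,-0.2563,0.0313,0.085],
  [0,0,0.214,0.5375,-0.2925,0.0388,0.085],
])

```text
clock: 1.1
eef_pos: [544.8, -195.8, 200.8]
tcp_rot: [3.141, -0.0, -0.454]
contact_force: [1.1, -0.2, 0.6]
opening: 0.996
grasp_force: 0.0
```

Request:
move_arm([
  [0,0,0,0,0,0,0.085],
  [0,0,0,0,0,0,0.085],
  [0,0,0,0,0,0,0.085],
])

```text
clock: 1.48
eef_pos: [543.1, -198.6, 201.0]
tcp_rot: [3.141, 0.0, -0.455]
contact_force: [1.2, -0.2, -0.2]
opening: 0.997
grasp_force: 0.0
```

Run:
```python
from h import *
go([548.4,-191.9,200],np.radians(-26))
im,W=cloud("wrist"); np.savez("w1",im=im,W=W); save("w1.png",im)
print(np.round(camera_params("wrist")["world_from_camera"],3))
q=W.reshape(-1,3);q=q[~np.isnan(q[:,0])]
for lo,hi in((88,97),):
    m=(abs(q[:,2]-92)<4)&(abs(q[:,0]-540)<80)&(abs(q[:,1]+188)<80);print(m.sum(),q[m].mean(0),cv2.minAreaRect(q[m][:,:2].astype(np.float32)))
```

```text
turn [ 0.0002  0.0003 -0.0017] shift m [ 0.0018 -0.0083  0.001 ]
t 1.48 tcp [ 543.1 -198.6  201. ] [ 3.1414e+00  3.0000e-04 -4.5550e-01] F [ 1.2 -0.2 -0.2] M [-0.02  0.03  0.04] g 0.0 open 0.997
[[-4.39000e-01 -8.53000e-01 -2.83000e-01  6.16121e+02]
 [-8.98000e-01  4.17000e-01  1.38000e-01 -2.34807e+02]
 [ 1.00000e-03  3.15000e-01 -9.49000e-01  3.43969e+02]
 [ 0.00000e+00  0.00000e+00  0.00000e+00  1.00000e+00]]
4602 [ 543.20373448 -189.78755833   92.30671647] ((539.2758178710938, -187.69180297851562), (46.081607818603516, 74.52728271484375), 64.94473266601562)
```

View pics/w1.png

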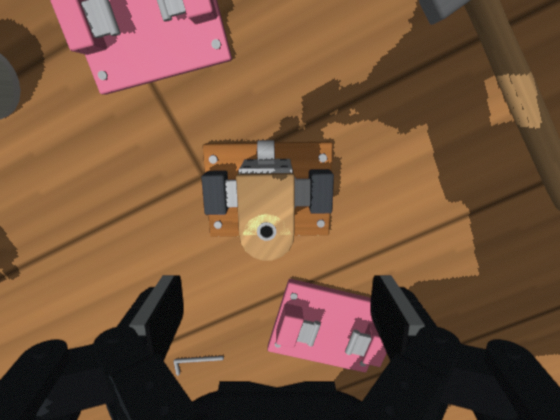

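The wrist view shows the heel in its clip at (266,205), knuckle at (266,150), almost square with the tool. I'll refine its yaw and sides.

Run:
```python
from h import *
for f in("w1","top"):
    W=np.load(f+".npz")["W"];q=W.reshape(-1,3);q=q[~np.isnan(q[:,0])]
    q=q[(abs(q[:,2]-92)<3)&(np.hypot(q[:,0]-540,q[:,1]+188)<60)]
    y=np.radians(-25.5);c=np.array([539.2,-187.6]);A=np.array([[np.cos(y),np.sin(y)],[-np.sin(y),np.cos(y)]])
    l=(q[:,:2]-c)@A.T
    L=[];Rr=[];X=[]
    for x in range(-8,30,3 if f=="w1" else 5):
        m=abs(l[:,0]-x)<(1.5 if f=="w1" else 2.5)
        if m.sum()>3:X.append(x);L.append(l[m,1].min());Rr.append(l[m,1].max())
    a=np.polyfit(X,L,1);b=np.polyfit(X,Rr,1)
    print(f,np.degrees(np.arctan([a[0],b[0]]))-25.5,"mid y",(a[1]+b[1])/2,"w",b[1]-a[1],"x ends",l[:,0].min(),l[:,0].max(),"z",np.median(q[:,2]))
go([548.4,-191.9,200],np.radians(-25.5))
```

```text
w1 [-25.02889459 -25.38300885] mid y -0.25147508520027273 w 45.6285966582163 x ends -37.13502994593056 37.36288705326377 z 92.33596483299632
top [-25.38489255 -24.10199859] mid y -0.23888995638824184 w 44.01737860036531 x ends -37.813288782050556 35.5616930315064 z 91.77813565100837
turn [ 0.0002  0.0001 -0.0108] shift m [ 0.0017 -0.0084  0.0011]
t 1.52 tcp [ 543.1 -198.7  201.1] [ 3.1414e+00  1.0000e-04 -4.5590e-01] F [ 0.4 -1.   0.2] M [0.02 0.01 0.01] g 0.0 open 0.996
```

```bash
python3 -c "
from h import *
go([548.7,-192.3,51],np.radians(-25.2))"
```

```text
turn [ 0.0002  0.0001 -0.0161] shift m [ 0.0022 -0.0082  0.1501]
t 1.52 tcp [ 543.1 -198.7  201.1] [ 3.1414e+00  1.0000e-04 -4.5590e-01] F [ 0.4 -1.   0.2] M [0.02 0.01 0.01] g 0.0 open 0.996
```

Converted, 0.06 m / 0.8 = 0.075, 0.01 m / 0.8 = 0.0125, -0.016 rad / 4 = -0.004.

Request:
move_arm([
  [0,0,-0.004,0.0025,-0.01,0.0125,0.085],
  [0,0,-0.004,0.0025,-0.01,0.0438,0.085],
  [0,0,-0.004,0.0025,-0.01,0.075,0.085],
  [0,0,-0.004,0.0025,-0.01,0.075,0.085],
  [0,0,-0.004,0.0025,-0.01,0.075,0.085],
])

```text
clock: 2.15
eef_pos: [549.5, -191.5, 141.5]
tcp_rot: [-3.142, -0.0, -0.438]
contact_force: [-0.2, -0.2, 0.6]
opening: 0.994
grasp_force: 0.0
```

```bash
python3 -c "
from h import *
go([548.7,-192.3,51],np.radians(-25.2))"
```

```text
turn [-0.0001 -0.0004  0.0015] shift m [-0.0004  0.001   0.0905]
t 2.15 tcp [ 549.5 -191.5  141.5] [-3.1415e+00 -4.0000e-04 -4.3830e-01] F [-0.2 -0.2  0.6] M [-0.01 -0.    0.03] g 0.0 open 0.994
```

Converted, 0.0905 m / 0.8 = 0.1131, 0.001 m / 0.8 = 0.0013, 0.0015 rad / 4 = 0.0004.

Request:
move_arm([
  [0,0,0.0004,0,0.0013,0.025,0.085],
  [0,0,0.0004,0,0.0013,0.0563,0.085],
  [0,0,0.0004,0,0.0013,0.0875,0.085],
  [0,0,0.0004,0,0.0013,0.1063,0.085],
  [0,0,0.0004,0,0.0013,0.1131,0.085],
  [0,0,0.0004,0,0.0013,0.1131,0.085],
])

```text
clock: 2.9
eef_pos: [549.1, -192.3, 50.9]
tcp_rot: [-3.142, -0.0, -0.44]
contact_force: [0.6, 0.5, -0.4]
opening: 1.0
grasp_force: 0.0
```

Request:
move_arm([
  [0,0,0,0,0,0,0.06],
  [0,0,0,0,0,0,0.05],
  [0,0,0,0,0,0,0.04],
  [0,0,0,0,0,0,0.03],
  [0,0,0,0,0,0,0.03],
  [0,0,0,0,0,0,0.03],
  [0,0,0,0,0,0,0.03],
], grip_force=45)

```text
clock: 3.78
eef_pos: [549.1, -192.4, 51.2]
tcp_rot: [-3.142, -0.001, -0.44]
contact_force: [-0.7, 1.3, 6.4]
opening: 0.532
grasp_force: 45.6
```

```bash
python3 -c "
from h import *
go([548.7,-192.3,51],np.radians(-25.2))"
```

```text
turn [-0.0001 -0.0009  0.0001] shift m [-0.0004  0.0001  0.0002]
t 3.77 tcp [ 549.1 -192.4   51.2] [-3.1415e+00 -9.0000e-04 -4.3970e-01] F [-0.7  1.3  6.4] M [-0.    0.17 -0.01] g 45.6 open 0.532
```

Gripped at about 45 mm. Pull straight up.

Converted, -0.08 m / 0.8 = -0.1, -0.06 m / 0.8 = -0.075.

Request:
move_arm([
  [0,0,0,0,0,0,0.03],
  [0,0,0,0,0,-0.0063,0.03],
  [0,0,0,0,0,-0.015,0.03],
  [0,0,0,0,0,-0.025,0.03],
  [0,0,0,0,0,-0.0375,0.03],
  [0,0,0,0,0,-0.0563,0.03],
  [0,0,0,0,0,-0.075,0.03],
  [0,0,0,0,0,-0.1,0.03],
], grip_force=60)

```text
clock: 4.78
eef_pos: [548.8, -192.3, 131.9]
tcp_rot: [-3.142, -0.0, -0.44]
contact_force: [0.2, -0.4, -2.1]
opening: 0.532
grasp_force: 68.2
```

Converted, -0.07 m / 0.8 = -0.0875, -0.045 m / 0.8 = -0.0563.

Request:
move_arm([
  [0,0,0,0,0,-0.025,0.03],
  [0,0,0,0,0,-0.0563,0.03],
  [0,0,0,0,0,-0.0875,0.03],
  [0,0,0,0,0,-0.0875,0.03],
])

```text
clock: 5.28
eef_pos: [550.1, -192.7, 203.3]
tcp_rot: [-3.141, -0.005, -0.44]
contact_force: [0.6, 0.1, -2.5]
opening: 0.536
grasp_force: 68.3
```

Run:
```python
from h import *
go([548.7,-192.3,200],np.radians(-25.2))
im,W=cloud("wrist"); np.savez("w2",im=im,W=W); save("w2.png",im)
```

```text
turn [-0.0005 -0.0049  0.0001] shift m [-0.0015  0.0002  0.0033]
t 5.28 tcp [ 550.1 -192.7  203.3] [-3.1411 -0.0049 -0.4397] F [ 0.6  0.1 -2.5] M [-0.05 -0.04  0.06] g 68.3 open 0.536
```

View pics/w2.png

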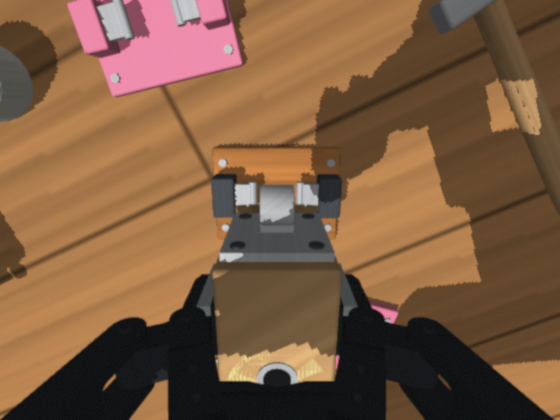

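The heel is free and held. Its knuckle is at (277,204) and the leaf is above the wood top edge at (277,262). Now I'll measure the jack's knuckles roughly from top, and how the heel sits in the hand.

Run:
```python
from h import *
for f in("top","scene"):
    W=np.load(f+".npz")["W"];im=np.load(f+".npz")["im"]
    q=W.reshape(-1,3);h=cv2.cvtColor(im,cv2.COLOR_RGB2HSV).reshape(-1,3)
    m=(q[:,2]>130)&(q[:,2]<152)&(abs(q[:,0]-570)<40)&(abs(q[:,1]-200)<60)
    m2=m&(h[:,1]<60)
    print(f,m.sum(),m2.sum());r=q[m2];print(r.min(0),r.max(0),r.mean(0)); 
    b=r[r[:,2]>143];print(len(b),b.mean(0),cv2.minAreaRect(b[:,:2].astype(np.float32)))
    w=q[(q[:,2]>162)&(q[:,2]<182)&(abs(q[:,0]-600)<50)&(abs(q[:,1]-200)<60)&(h[:,0]<25)&(h[:,1]>60)&(h[:,2]>120)]
    print("wood",len(w),w.mean(0),cv2.minAreaRect(w[:,:2].astype(np.float32)))
# heel in hand, tool coords
W=np.load("w2.npz")["W"];s=sensors.sense();R0=R.from_euler("xyz",s["tcp_rot"])
def loc(u,v):return R0.inv().apply(W[v,u]-s["eef_pos"]).round(1)
for p in((277,195),(277,204),(262,204),(290,204),(277,262),(232,270),(322,270),(225,300),(330,300),(240,245),(315,245),(277,245)):print(p,loc(*p))
```

```text
top 123 102
[564.52763562 181.43256573 130.26855188] [585.0636619  228.95054759 151.98198819] [575.18143037 205.86369552 142.57040677]
66 [575.02614924 205.62981488 146.99832824] ((574.54248046875, 205.2258758544922), (20.38312530517578, 47.5283203125), 0.7972655892372131)
wood 435 [619.33090524 201.65288201 171.22412628] ((619.3008422851562, 202.574462890625), (50.62830352783203, 62.97038650512695), 83.92318725585938)
scene 40 19
[564.08886138 185.67036566 138.34503939] [578.08606659 227.22465259 151.69012479] [570.4571013  208.92436632 147.40704744]
16 [569.51689112 205.77851193 148.82260468] ((569.3865356445312, 206.35694885253906), (41.29269790649414, 8.829632759094238), 80.837158203125)
wood 338 [619.47532194 200.87386493 173.22575451] ((617.448486328125, 201.11672973632812), (52.114131927490234, 70.74449157714844), 81.47177124023438)
(277, 195) [ 47.1   0.5 -16.3]
(277, 204) [ 43.8   0.6 -17.9]
(262, 204) [ 44.1  -5.4 -19.1]
(290, 204) [ 44.1   5.7 -18.9]
(277, 262) [ 27.7   0.5 -37.2]
(232, 270) [ 26.8 -15.2 -41.5]
(322, 270) [ 27.   16.2 -41.8]
(225, 300) [ 15.2 -18.1 -42.4]
(330, 300) [ 15.6  19.5 -42.9]
(240, 245) [ 31.7 -13.3 -31.2]
(315, 245) [ 31.3  14.9 -30.2]
(277, 245) [ 30.9   0.6 -29.3]
```

```bash
python3 -c "
from h import *
go([470,219,180],np.radians(-7.5))"
```

```text
turn [ 1.000e-04 -2.400e-03 -3.088e-01] shift m [-0.2469 -0.3385  0.0211]
t 5.33 tcp [ 549.2 -192.4  201.6] [-3.1414e+00 -2.4000e-03 -4.3970e-01] F [-0.8  0.1 -2.2] M [ 0.03  0.01 -0.03] g 68.3 open 0.533
```

Converted, -0.338 m / 0.8 = -0.4225, 0.01 m / 0.8 = 0.0125, -0.309 rad / 4 = -0.0773.

Request:
move_arm([
  [0,0,-0.005,-0.0188,-0.025,0,0.03],
  [0,0,-0.0175,-0.0625,-0.085,0,0.03],
  [0,0,-0.0325,-0.1125,-0.1525,0.0063,0.03],
  [0,0,-0.0475,-0.1625,-0.22,0.0125,0.03],
  [0,0,-0.06,-0.2125,-0.2875,0.0188,0.03],
  [0,0,-0.0725,-0.2625,-0.355,0.025,0.03],
  [0,0,-0.0773,-0.2938,-0.4025,0.0263,0.03],
  [0,0,-0.0773,-0.3088,-0.4225,0.0263,0.03],
])

```text
clock: 6.32
eef_pos: [467.5, 221.4, 178.2]
tcp_rot: [3.141, 0.002, -0.128]
contact_force: [0.8, -0.4, -1.5]
opening: 0.529
grasp_force: 68.1
```

Request:
move_arm([
  [0,0,0,0,0,0,0.03],
  [0,0,0,0,0,0,0.03],
  [0,0,0,0,0,0,0.03],
])

```text
clock: 6.7
eef_pos: [469.1, 217.7, 179.2]
tcp_rot: [3.141, 0.0, -0.132]
contact_force: [0.3, -0.5, -2.4]
opening: 0.532
grasp_force: 68.1
```

Run:
```python
from h import *
go([470,219,180],np.radians(-7.5))
im,W=cloud("wrist"); s=sensors.sense(); np.savez("w3",im=im,W=W,p=s["eef_pos"],r=s["tcp_rot"],T=camera_params("wrist")["world_from_camera"]); save("w3.png",im,1.4)
```

```text
turn [ 0.0005  0.0005 -0.0011] shift m [ 0.0007 -0.0014 -0.0008]
t 6.7 tcp [469.1 217.7 179.2] [ 3.1411e+00  5.0000e-04 -1.3200e-01] F [ 0.3 -0.5 -2.4] M [-0.   -0.08  0.02] g 68.1 open 0.532
```

View pics/w3.png

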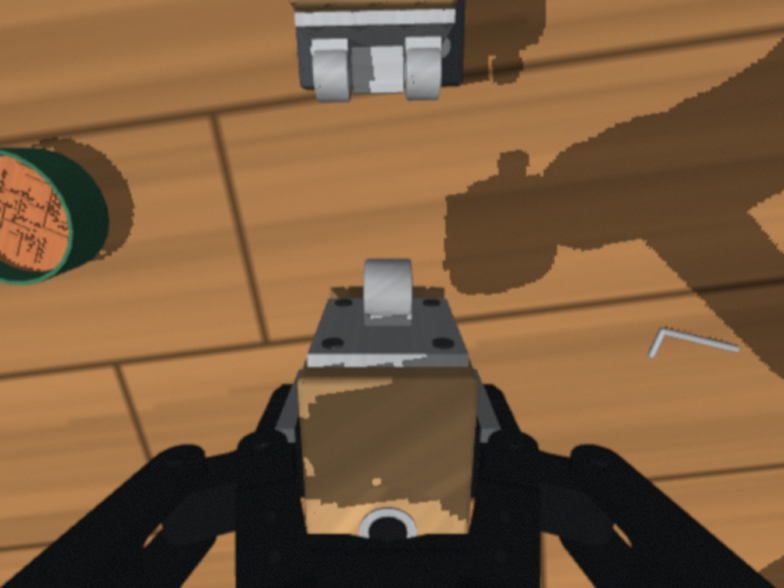

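The wrist view (display pixels) shows the heel knuckle at (388,285), and the jack's two knuckles at (332,70) and (422,68) with the gap between them. I'll fit 9 mm-radius barrels to the depth points of each.

```bash
cat > fit.py <<'E'
from h import *
from scipy.optimize import least_squares
def barrels(im,W,p,r,boxes):
    L=R.from_euler("xyz",r).inv().apply(W.reshape(-1,3)-p).reshape(W.shape); out={}
    sat=cv2.cvtColor(im,cv2.COLOR_RGB2HSV)[...,1]
    for n,(u0,u1,v0,v1,x0,z0) in boxes.items():
        q=L[v0:v1,u0:u1].reshape(-1,3); k=sat[v0:v1,u0:u1].ravel()<70
        q=q[k&(np.hypot(q[:,0]-x0,q[:,2]-z0)<13)]
        f=lambda a:np.hypot(q[:,0]-a[0],q[:,2]-a[1])-9
        s=least_squares(f,[x0,z0],loss="soft_l1",f_scale=.5); g=q[abs(f(s.x))<1.2]
        y=g[:,1]; ends=np.percentile(y,[.5,99.5])
        # tilt: centre-x in y halves
        t=[]
        for h in(g[:,1]<np.median(y),g[:,1]>=np.median(y)):
            gg=g[h]; t.append([*least_squares(lambda a:np.hypot(gg[:,0]-a[0],gg[:,2]-a[1])-9,s.x).x,gg[:,1].mean()])
        out[n]=(s.x[0],ends.mean(),s.x[1]); print(n,"n",len(q),len(g),"x,z",s.x.round(2),"y",ends.round(2),"halves",np.round(t,2).tolist())
    return L,out
E
python3 - <<'E'
from fit import *
d=np.load("w3.npz");T=d["T"]
L=R.from_euler("xyz",d["r"]).inv().apply(d["W"].reshape(-1,3)-d["p"]).reshape(420,560,3)
for u,v in((277,190),(277,205),(237,50),(301,50),(237,13),(301,13),(225,13),(318,13),(240,235),(310,235),(277,300)):print(u,v,L[v,u].round(1))
barrels(d["im"],d["W"],d["p"],d["r"],dict(heel=(255,300,180,232,41,-9),jl=(218,256,22,76,101,-1),jr=(284,320,22,76,101,-1)))
E
```

```text
277 190 [ 47.7   0.8 -13. ]
277 205 [ 42.8   0.8 -17.9]
237 50 [105.  -18.2  29.7]
301 50 [105.2  12.3  31.1]
237 13 [117.1 -16.1  15.2]
301 13 [116.9  10.8  14.4]
225 13 [117.1 -21.1  15.1]
318 13 [116.9  17.9  14.1]
240 235 [ 29.7 -14.3 -17.4]
310 235 [ 29.9  14.4 -17.8]
277 300 [ 14.2   0.8 -40.6]
heel n 1676 1496 x,z [39.56 -8.85] y [-7.82  9.63] halves [[39.68, -8.81, -2.9], [39.65, -8.81, 4.16]]Traceback (most recent call last):
  File "<stdin>", line 5, in <module>
  File "fit.py", line 11, in barrels
    y=g[:,1]; ends=np.percentile(y,[.5,99.5])
                   ~~~~~~~~~~~~~^^^^^^^^^^^^^
    return _quantile_unchecked(
        a, q, axis, out, overwrite_input, method, keepdims, weights)
    return _ureduce(a,
                    func=_quantile_ureduce_func,
    ...<5 lines>...
                    overwrite_input=overwrite_input,
                    method=method)
    r = func(a, **kwargs)
    result = _quantile(arr,
                       quantiles=q,
    ...<2 lines>...
                       out=out,
                       weights=wgt)
    slices_having_nans = np.isnan(arr[-1, ...])
                                  ~~~^^^^^^^^^
IndexError: index -1 is out of bounds for axis 0 with size 0
```

Run:
```python
from fit import *
d=np.load("w3.npz");im=d["im"]
L,o=barrels(im,d["W"],d["p"],d["r"],dict(heel=(255,300,183,226,41,-9),jl=(218,256,26,74,103,39),jr=(284,320,26,74,103,39)))
# y edges at mid-rows, from intensity/height
z=L[...,2]
for v,zz in((200,-9),(205,-9)):
    k=np.where(abs(z[v,240:320]+18)<8)[0]+240; print("heel y",v,k.min(),k.max(),L[v,k.min(),1],L[v,k.max(),1])
for v in(45,50,55):
    k=np.where(z[v,215:325]<40)[0]+215; br=np.where(np.diff(k)>3)[0]
    print("jack",v,k.min(),k[br],k[br+1],k.max(),[round(float(L[v,x,1]),1) for x in (k.min(),*k[br],*k[br+1],k.max())])
# leaf faces yaw
def plane(u0,u1,v0,v1,lo,hi):
    q=L[v0:v1,u0:u1].reshape(-1,3);q=q[(q[:,0]>lo)&(q[:,0]<hi)&(q[:,2]>-16)]if lo<50 else L[v0:v1,u0:u1].reshape(-1,3)
    c=q.mean(0);n=np.linalg.svd(q-c,full_matrices=False)[2][2];print("plane",len(q),c.round(2),(n*np.sign(n[0])).round(4))
plane(236,318,222,245,26,33)
for y,x in((-16,0),):
  for u in range(215,325,10): 
    k=np.where((z[0:20,u]<17))[0]; print(u,[ (L[v,u,0].round(1),L[v,u,1].round(1),L[v,u,2].round(1)) for v in k[-1:]])
```

```text
heel n 1407 1341 x,z [39.89 -8.72] y [-6.07  7.35] halves [[39.93, -8.72, -2.79], [39.92, -8.73, 4.0]]
jl n 1297 1049 x,z [105.21  39.24] y [-25.19 -10.76] halves [[105.02, 39.22, -21.7], [105.12, 39.33, -15.19]]
jr n 1180 987 x,z [105.7   39.24] y [ 4.52 18.66] halves [[105.64, 39.28, 9.1], [105.64, 39.21, 15.58]]
heel y 200 260 293 -5.982929653520582 7.20355456484507
heel y 205 260 293 -5.916281422186397 7.257325282654328
jack 45 223 [248] [290] 314 [-24.8, -13.2, 7.0, 18.5]
jack 50 223 [248] [290] 314 [-25.2, -13.1, 7.0, 18.4]
jack 55 224 [248] [290] 314 [-24.5, -13.1, 7.1, 18.5]
plane 911 [ 30.04   0.74 -10.45] [0.9959 0.0013 0.091 ]
215 [(np.float64(115.2), np.float64(-25.4), np.float64(15.2))]
225 [(np.float64(115.1), np.float64(-21.4), np.float64(16.4))]
235 [(np.float64(115.3), np.float64(-17.0), np.float64(15.5))]
245 [(np.float64(115.6), np.float64(-12.9), np.float64(16.7))]
255 [(np.float64(115.5), np.float64(-8.6), np.float64(16.2))]
265 [(np.float64(115.6), np.float64(-4.4), np.float64(16.8))]
275 [(np.float64(115.6), np.float64(-0.1), np.float64(16.7))]
285 [(np.float64(115.5), np.float64(4.1), np.float64(14.6))]
295 [(np.float64(115.9), np.float64(8.4), np.float64(16.6))]
305 [(np.float64(116.0), np.float64(12.7), np.float64(16.7))]
315 [(np.float64(116.2), np.float64(16.9), np.float64(15.9))]
```

Run:
```python
from h import *
for f,(u0,u1,v0,v1) in dict(w1=(243,290,182,215),w2=(222,330,275,345),w3=(222,332,275,350)).items():
    d=np.load(f+".npz"); q=d["W"][v0:v1,u0:u1].reshape(-1,3)
    yaw={"w1":-.44,"w2":-.44,"w3":-.132}[f]
    q=R.from_euler("z",-yaw).apply(q); c=np.median(q,0); q=q[abs(q[:,2]-c[2])<4]; c=q.mean(0)
    n=np.linalg.svd(q-c,full_matrices=False)[2][2];n*=np.sign(n[2]);print(f,len(q),c.round(1),"tilt x,y deg",np.degrees(n[:2]).round(2))
```

```text
<stdin>:5: RuntimeWarning: Mean of empty slice.
  ret = um.true_divide(
Traceback (most recent call last):
IndexError: index 2 is out of bounds for axis 0 with size 0
```

Converted, 0.044 m / 0.8 = 0.055, 0.042 m / 0.8 = 0.0525, -0.02 rad / 4 = -0.005.

Request:
move_arm([
  [0,0,-0.0013,0.0063,-0.0013,0.0063,0.03],
  [0,0,-0.0025,0.0188,-0.0019,0.0188,0.03],
  [0,0,-0.0038,0.0313,-0.0025,0.0313,0.03],
  [0,0,-0.005,0.0438,-0.0038,0.0438,0.03],
  [0,0,-0.005,0.0438,-0.0038,0.0525,0.03],
  [0,0,-0.005,0.0438,-0.0038,0.055,0.03],
  [0,0,-0.005,0.0438,-0.0038,0.055,0.03],
  [0,0,-0.005,0.0438,-0.0038,0.055,0.03],
])

```text
clock: 7.75
eef_pos: [504.2, 217.4, 135.9]
tcp_rot: [-3.141, -0.0, -0.111]
contact_force: [0.1, -0.2, -3.2]
opening: 0.531
grasp_force: 68.1
```

Run:
```python
from h import *
go([470,219,180],-.112)
im,W=cloud("wrist"); s=sensors.sense(); np.savez("w4",im=im,W=W,p=s["eef_pos"],r=s["tcp_rot"]); save("w4.png",im,1.4)
```

```text
turn [-0.0003 -0.0005  0.0015] shift m [-0.0341  0.0021 -0.0441]
t 7.75 tcp [504.2 217.4 135.9] [-3.1413e+00 -5.0000e-04 -1.1050e-01] F [ 0.1 -0.2 -3.2] M [ 0.02 -0.01  0.01] g 68.1 open 0.531
```

View pics/w4.png

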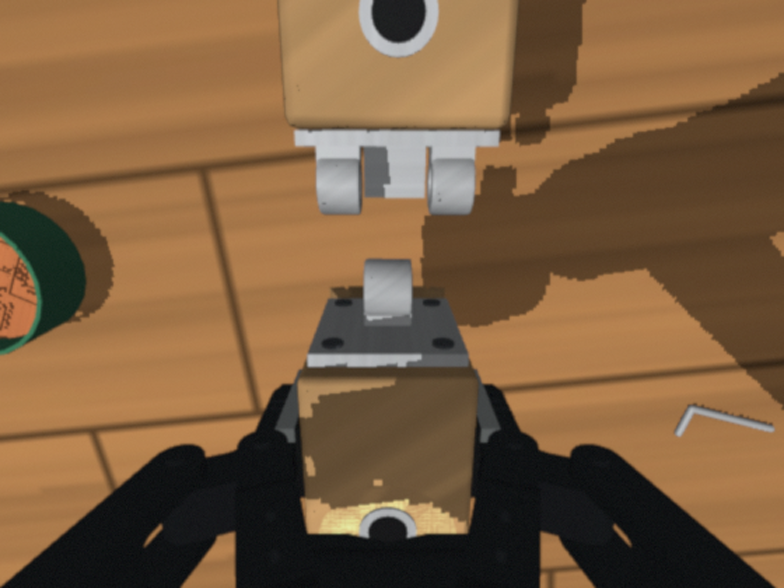

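The heel knuckle (388,285) faces the gap, centred at (394,185), and the two are nearly parallel. I'll measure again from this nearer view.

```bash
cat > m.py <<'E'
from fit import *
def tilt(L,u0,u1,v0,v1,name):
    q=L[v0:v1,u0:u1].reshape(-1,3);q=q[~np.isnan(q[:,2])];
    for _ in range(4):
        a,*_x=np.linalg.lstsq(np.c_[q[:,:2],np.ones(len(q))],q[:,2],rcond=None);r=q[:,2]-np.c_[q[:,:2],np.ones(len(q))]@a;q=q[abs(r)<max(.6,1.5*r.std())]
    print("top",name,len(q),q.mean(0).round(1),"slope deg",np.degrees(a[:2]).round(2))
E
python3 - <<'E'
from m import *
d=np.load("w4.npz");im=d["im"]
L,o=barrels(im,d["W"],d["p"],d["r"],dict(heel=(255,300,183,226,40,-9),jl=(222,262,108,154,70,-4),jr=(302,342,108,154,70,-4)))
z=L[...,2]
for v in(195,200,205):
    k=np.where(abs(z[v,240:320]+18)<8)[0]+240; print("heel y",v,L[v,k.min(),1].round(2),L[v,k.max(),1].round(2))
for v in(122,128,134):
    k=np.where(z[v,215:350]<0)[0]+215; br=np.where(np.diff(k)>3)[0]
    print("jack",v,[round(float(L[v,x,1]),1) for x in (k.min(),*k[br],*k[br+1],k.max())])
tilt(L,222,332,275,350,"heel"); tilt(L,212,355,45,85,"jack")
d1=np.load("w1.npz");tilt(R.from_euler("z",.44).apply(d1["W"].reshape(-1,3)).reshape(420,560,3),243,290,182,215,"w1 world")
E
```

```text
heel n 1416 1328 x,z [39.91 -8.78] y [-6.13  7.35] halves [[39.97, -8.8, -2.81], [39.94, -8.77, 4.03]]
jl n 1476 1323 x,z [70.54 -4.15] y [-19.06  -6.18] halves [[70.52, -4.19, -16.01], [70.52, -4.14, -9.92]]
jr n 1562 1355 x,z [70.59 -4.19] y [11.69 24.57] halves [[70.57, -4.16, 15.38], [70.57, -4.2, 21.47]]
heel y 195 -6.12 7.21
heel y 200 -6.04 7.15
heel y 205 -6.01 7.17
jack 122 [-18.7, -7.5, 12.9, 24.6]
jack 128 [-18.9, -7.4, 12.8, 24.5]
jack 134 [-18.8, -7.4, 12.8, 24.3]
top heel 6128 [  9.1   0.6 -41.1] slope deg [-0.   0.2]
top jack 3699 [ 92.1   2.7 -36.3] slope deg [0.01 0.01]
top w1 world 971 [585.5  59.2  92.3] slope deg [0.01 0.09]
```

Converted, 0.0304 m / 0.8 = 0.038, 0.029 m / 0.8 = 0.0363, -0.001 rad / 4 = -0.0003.

Request:
move_arm([
  [0,0,-0.0003,0,0.0028,0,0.03],
  [0,0,-0.0003,0.0063,0.0028,0,0.03],
  [0,0,-0.0003,0.015,0.0028,0,0.03],
  [0,0,-0.0003,0.0238,0.0028,0,0.03],
  [0,0,-0.0003,0.0313,0.0028,0,0.03],
  [0,0,-0.0003,0.0363,0.0028,0,0.03],
  [0,0,-0.0003,0.038,0.0028,0,0.03],
  [0,0,-0.0003,0.038,0.0028,0,0.03],
])

```text
clock: 8.8
eef_pos: [534.1, 211.6, 135.4]
tcp_rot: [3.141, 0.0, -0.11]
contact_force: [-1.1, 0.0, -2.2]
opening: 0.529
grasp_force: 68.1
```

Request:
move_arm([
  [0,0,0,0,0,0.0013,0.03],
  [0,0,0,0,0,0.0031,0.03],
  [0,0,0,0,0,0.0044,0.03],
  [0,0,0,0,0,0.005,0.03],
  [0,0,0,0,0,0.005,0.03],
  [0,0,0,0,0,0.005,0.03],
])

```text
clock: 9.55
eef_pos: [534.2, 211.7, 131.5]
tcp_rot: [-3.142, 0.0, -0.11]
contact_force: [0.3, -0.1, -2.9]
opening: 0.529
grasp_force: 68.1
```

Run:
```python
from m import *
go([470,219,180],-.112)
im,W=cloud("wrist"); s=sensors.sense(); np.savez("w5",im=im,W=W,p=s["eef_pos"],r=s["tcp_rot"]); save("w5.png",im,1.4)
```

```text
turn [-0.      0.      0.0023] shift m [-0.0646 -0.0003 -0.0485]
t 9.55 tcp [534.2 211.7 131.5] [-3.1416  0.     -0.1097] F [ 0.3 -0.1 -2.9] M [-0.05  0.02 -0.01] g 68.1 open 0.529
```

View pics/w5.png

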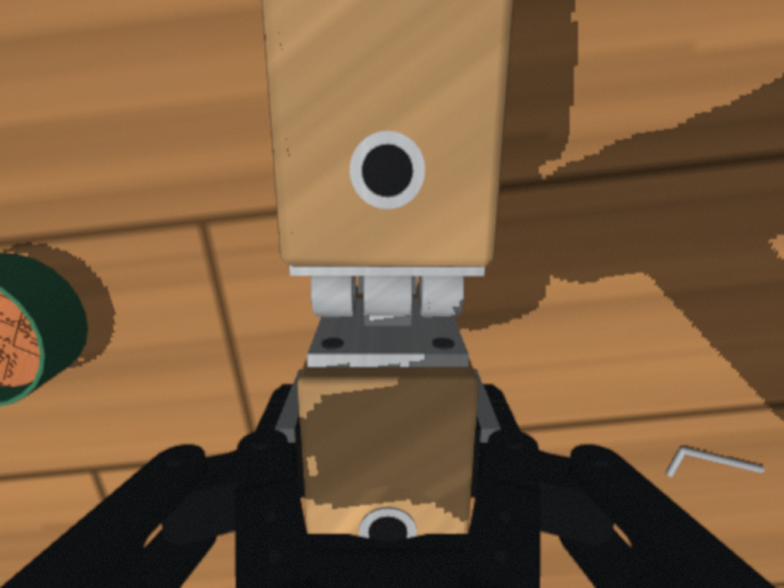

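The heel knuckle (388,295) now sits between the jack's two at (332,295) and (442,295). Next I'll fit all three for the residual.

Run:
```python
from m import *
d=np.load("w5.npz");im=d["im"]
L,o=barrels(im,d["W"],d["p"],d["r"],dict(heel=(262,292,190,228,40,-8.8),jl=(224,249,190,228,40,-8.6),jr=(303,330,190,228,40,-8.6)))
z=L[...,2]
for v in(206,209,212):
    k=np.where(z[v,215:340]<-10)[0]+215; br=np.where(np.diff(k)>1)[0]
    print("y",v,[round(float(L[v,x,1]),1) for x in (k.min(),*np.c_[k[br],k[br+1]].ravel(),k.max())])
tilt(L,222,332,275,350,"heel"); tilt(L,212,345,60,90,"jack")
```

```text
heel n 924 908 x,z [39.97 -8.83] y [-5.35  6.51] halves [[39.98, -8.82, -2.42], [39.99, -8.85, 3.63]]
jl n 759 715 x,z [39.82 -8.57] y [-20.87 -10.78] halves [[39.9, -8.55, -18.25], [39.88, -8.6, -13.2]]
jr n 825 789 x,z [39.94 -8.61] y [11.13 21.97] halves [[39.99, -8.61, 13.78], [40.0, -8.64, 19.17]]
y 206 [-21.2, -9.7, -6.0, 7.1, 10.3, 21.8]
y 209 [-21.3, -9.8, -6.0, 7.2, 10.5, 21.9]
y 212 [-21.1, -9.7, -6.1, -0.8, -0.0, 7.1, 10.5, 22.0]
top heel 6089 [  9.1   0.7 -41.1] slope deg [0.03 0.26]
top jack 2568 [ 89.    1.  -40.7] slope deg [ 0.44 -0.02]
```

Converted, -0.0002 m / 0.8 = -0.0003.

Request:
move_arm([
  [0,0,0,0,-0.0003,0.0003,0.03],
  [0,0,0,0,-0.0003,0.0003,0.03],
  [0,0,0,0,-0.0003,0.0003,0.03],
  [0,0,0,0,-0.0003,0.0003,0.03],
  [0,0,0,0,-0.0003,0.0003,0.03],
  [0,0,0,0,-0.0003,0.0003,0.03],
])

```text
clock: 10.35
eef_pos: [534.2, 211.8, 131.3]
tcp_rot: [-3.142, -0.0, -0.11]
contact_force: [-0.4, 0.3, -2.1]
opening: 0.53
grasp_force: 68.1
```

Run:
```python
from m import *
go([470,219,180],-.112)
im,W=cloud("wrist"); s=sensors.sense()
barrels(im,W,s["eef_pos"],s["tcp_rot"],dict(heel=(262,292,190,228,40,-8.8),jl=(224,249,190,228,40,-8.6),jr=(303,330,190,228,40,-8.6)))
print(abs(s["qvel"]).max())
```

```text
turn [-0.     -0.      0.0023] shift m [-0.0646 -0.0001 -0.0487]
t 10.35 tcp [534.2 211.8 131.3] [-3.1416 -0.     -0.1097] F [-0.4  0.3 -2.1] M [ 0.02  0.01 -0.01] g 68.1 open 0.53
heel n 926 899 x,z [39.98 -8.85] y [-5.39  6.56] halves [[39.93, -8.85, -2.45], [39.98, -8.84, 3.61]]
jl n 757 725 x,z [39.89 -8.86] y [-20.73 -10.75] halves [[39.91, -8.82, -18.15], [39.93, -8.92, -13.16]]
jr n 823 786 x,z [39.85 -8.8 ] y [11.15 21.98] halves [[39.85, -8.81, 13.81], [39.87, -8.8, 19.22]]
0.001718159854683032
```

All three axes agree to about 0.1 mm, contact force is only the heel's weight, and the arm is still.

```bash
python3 -c "
from rig import order
print(order.sign_off())"
```

```text
the job is handed in; nothing more can be done
None
```

The heel half is out of its clip and held still and upright in the gripper, its knuckle between the jack's two and the three barrels lined up to about 0.1 mm in the last wrist-camera measurement; I handed the job in at about 10.4 s.

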